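Slide the specimen carrier under the imaging bridge

ROBOT

A 6-joint arm with a two-finger parallel gripper is mounted at the origin on the work surface. World frame = base frame: x ahead of the robot, y to its left, z up, the work surface at z = 0. Lengths are in m, angles in rad, forces in N, time in s.
With the tool pointing down it reaches from about 0.3 to 0.775 m from the base axis. Payload 14.6 kg.
Tool frame: the origin (TCP) lies at the very end of the fingers, on their centre line; the grasp point (between the pads) lies 19 mm behind it; y points along the fingers, z is the direction in which the jaws open and shut, and the axes are right-handed (so a half turn about y gives the same grasp; the last joint's range is limited). The gripper opens to 94 mm and grips with 3 to 60 N. Pads are 16 mm wide; open, the fingers measure 119 mm over their backs; the gripper's body (75 mm by 177 mm) begins 78 mm behind the grasp point.
Start: joints at [1.181, 0.3, 1.521, -0, 1.321, -0.067], TCP at [0.174, 0.522, 0.205] pointing down, gripper open.
Joint ranges: [-3.03, 3.03], [-0.79, 2.21], [0.23, 2.52], [-1.04, 4.18], [0, 3.07], [-2.55, 2.55]. Speed limits (rad/s): [2.22, 2.22, 2.57, 3.14, 3.14, 3.14].

INTERFACE

Orientations are given as [roll, pitch, yaw] about the fixed x, y, z axes, in that order (R = Rz(yaw) Ry(pitch) Rx(roll)).
In Python, from station import get_obs, camera, job gives the robot as it stands.
- The arm moves only by the tool step_arm, never from a script. Its argument "targets" is a list of rows, each a list of 6 numbers: the shift along the tool's x, y, z in mm, then the turn, a rotation vector about the tool's x, y, z in degrees. In form: [[dx, dy, dz, rx, ry, rz], ...]. A call has 1 to 12 rows; each row shifts and turns the commanded pose from where the row before left it, along the tool's axes as they then stand; what a row does not reach is not made up. A row lasts 1/8 s, in which the tool goes at most 62.5 mm and 10.7 degrees, less where a joint would pass 70% of its speed; a pose out of reach is approached as far as the arm can. A call is refused whole if a number of a shift passes 62.5 or a number of a turn 10.7, either way. A call with a gripper value outside its range is refused whole. "gripper" is the opening, from -1 (shut) to 1 (fully open), set as the call begins (left out, the last holds). The fingers move at their own pace and stop on an object; "squeeze" is the grip in N (left out, the last holds). Time passes only in rows, so rows that do not move let the fingers close. It gives the time, the measured TCP pose, the force and the opening at its end, in the units of the state.
- get_obs(): the state, without advancing time (a new reading comes with each control period).
- camera(name): name is "side" or "top" or "wrist"; returns a dict with "pixels" (384x512x3 uint8, red, green, blue), "intrinsics" (3x3 intrinsics, pixels), "R" (3x3) and "t" (3): a world point X has camera coordinates R X + t; the wrist camera has in their place "tool_from_camera" (4x4, takes a point from camera to tool coordinates, whose origin is the TCP and whose axes are the tool frame's). Camera axes: x right, y down, z forward; pixel columns grow to the right and rows downward; lengths in m; the calibration is good to about 2 mm. A picture is of the moment at which its call begins: read the wrist's pose just before it. There is no depth.
- job.hand_in(): hands the job in, once; it reports no verdict.
The state is a dict: "time_s": time; "qpos": joint angles; "joint_vel": joint speeds; "tau": joint torques, N m; "ee_pos": TCP position; "eef_rot": TCP orientation; "force": force on the tool from outside, world axes, zero at the start; "moment": the same for the moment, N m; "grip_width": finger opening in m.
Only numpy, scipy, OpenCV 4.12 (cv2) and the standard library are available. Lean on these libraries where they do the work, as an engineer would, in place of code of your own. Each camera call takes 0.05 s, during which the arm holds its last target.

TASK

Push the black specimen carrier that holds the single round dish along the table and under the low imaging bridge, dish end first, until it sits fully home and square against the stop behind the bridge. Only push it with the fingers, keep it flat on the table without lifting or tipping it, and leave everything else where it stands. Finish with the hand clear.

Things in the scene. Friction and masses are not known exactly. Their poses are not given: they have to be found in the camera images.
- bridge: Imaging bridge, fixed to the table: white plate with a black lens barrel on two aluminium side walls 94 mm apart (each 16 mm thick, 19 mm high, from x = 65 to 160 mm). Origin on the table on the passage's centreline, 100 mm before the lens axis; x points along the passage in the sliding direction, z up. Splayed lead-in walls at x = 42 to 65 mm narrow from 126 to 94 mm.
- lens (a point): The lens axis (bridge x = 100 mm) at the underside of the white plate, 19 mm above the table; axes as bridge. The plate spans bridge x = 65 to 135 mm, is 126 mm wide and 12 mm thick (top at 31 mm); the lens barrel on it, 52 mm in diameter, reaches 61 mm.
- stop (a point): Middle of the stop bar's face (bridge x = 145 mm), 7 mm above the table; the bar is 14 mm high. The carrier's front edge must meet it: the carrier's origin is then at bridge x = 70 mm, y = 0. Axes as bridge.
- carrier: Carrier to be slid: loose flat black plate 150 mm long (x) x 88 wide (y) x 14 thick, 0.3 to 0.54 kg, with one round dish near its front end, 16 mm above the table at its highest. Origin at the centre of its underside; x points to the dish (front) end, z up. It starts flat before the bridge, off the centreline and askew, slides with plain friction and stays where it is left.
- dish (a point): Centre of the top of the carrier's dish (58 mm in diameter, 2 mm proud of the plate): 30 mm ahead of the carrier's centre, 16 mm above its underside; under the lens when home
- spare: the other specimen carrier, a bystander: same black plate (150 x 88 x 14 mm) but with three rectangular glass slides set in its top and no dish; origin at the centre of its underside
- objective: bystander: microscope objective standing on the table beside the bridge, 34 mm diameter, 46 mm tall; origin at the centre of its underside
- vial: bystander: small amber bottle beside the bridge, 28 mm diameter, 52 mm tall; origin at the centre of its underside
- reagent: bystander: large amber bottle, 66 mm diameter, 150 mm tall; origin at the centre of its underside
- petri: bystander: shut culture dish, 88 mm diameter, 13 mm tall; origin at the centre of its underside
- driver: bystander: screwdriver lying on the table, 160 mm long
- slidebox: bystander: white slide box 90 x 75 x 34 mm; origin at the centre of its underside
- eyepiece: bystander: black eyepiece standing on end, 38 mm diameter, 55 mm tall; origin at the centre of its underside
Mind the look-alikes: they are no part of the job. What is shaped like the carrier but purple is not meant.

How it is judged:
By the outcome, as a careful person would: the job done as asked, in the order asked, and still so for the second after the job is handed in, with the robot touching nothing.
It also fails if it takes over 72 s, if anything falls off the work surface, if the arm or the gripper's body presses on something with over 40 N, if the wrist force passes 120 N, or if a joint passes its speed limit or range.

## Working session

There is one attempt and no reset: what is moved stays moved. The work goes in short steps, Python scripts to look and compute and a tool call to move; the robot and the scene stay as the last step left them, time stands still between calls to the robot, and variables do not carry over. Pictures are saved under pics/ and viewed, and the job is handed in when it is done.

Besides the shell and the picture viewer there is one more tool, called after "Request:" as name(argument=value, ...) on one line, values as JSON. step_arm: Moves the arm, as the interface text tells. Its arguments: {"type":"object","properties":{"targets":{"type":"array","items":{"type":"array","items":{"type":"number"}}},"gripper":{"type":"number"},"squeeze":{"type":"number"}},"required":["targets"]}

```bash
mkdir -p pics; ls; python3 - <<'E'
from station import get_obs, camera, job
import cv2
o=get_obs();print({k:(v if not hasattr(v,'round') else v) for k,v in o.items()})
import pickle
for n in ["side","top","wrist"]:
    c=camera(n);cv2.imwrite(f"pics/{n}0.png",c["pixels"][:,:,::-1]);pickle.dump(c,open(f"{n}0.pkl","wb"))
    print(n,{k:v for k,v in c.items() if k!="pixels"})
E
```

```text
pics
{'time_s': 0.0, 'qpos': array([ 1.18137853e+00,  3.00473228e-01,  1.52158901e+00, -1.91609093e-06,
        1.32070919e+00, -6.65983014e-02]), 'joint_vel': array([ 3.35292093e-04, -4.97420689e-04,  2.77858331e-04,  2.53236165e-05,
        4.65226100e-04,  3.62569845e-04]), 'tau': array([-1.68462971e-03, -5.31800365e+01, -3.52740633e+01,  7.07458332e-02,
        2.43849680e-02,  8.50221397e-06]), 'ee_pos': array([0.17438292, 0.52133934, 0.20488181]), 'eef_rot': array([-1.57197261e+00,  7.65942959e-05, -3.22819062e-01]), 'force': array([-0.97521663,  0.39510393,  0.04831958]), 'moment': array([ 0.01229185, -0.0336476 ,  0.00440808]), 'grip_width': 0.0937442794132512}
side {'intrinsics': array([[408.49430603,   0.        , 261.76781248],
       [  0.        , 408.49430603, 197.60685838],
       [  0.        ,   0.        ,   1.        ]]), 'R': array([[-0.97424674, -0.22515604,  0.01216755],
       [-0.14896884,  0.60220066, -0.78432305],
       [ 0.16926776, -0.76593676, -0.62023327]]), 't': array([0.56835113, 0.16296944, 1.12625693])}
top {'intrinsics': array([[347.61847242,   0. 
[... 169 characters left out ...]
.00534552],
       [-0.98884601,  0.02232975, -0.14725812],
       [ 0.14734045,  0.00207863, -0.98908365]]), 't': array([-0.02655001,  0.59017661,  1.07861156])}
wrist {'intrinsics': array([[297.61708344,   0.        , 251.35207029],
       [  0.        , 297.61708344, 196.29042701],
       [  0.        ,   0.        ,   1.        ]]), 'tool_from_camera': array([[-4.08252134e-04,  9.70777715e-01,  2.39980127e-01,
        -6.90761725e-02],
       [ 1.10980405e-05, -2.39980142e-01,  9.70777797e-01,
        -1.79604860e-01],
       [ 9.99999917e-01,  3.98985417e-04,  8.71986747e-05,
        -9.75993708e-04],
       [ 0.00000000e+00,  0.00000000e+00,  0.00000000e+00,
         1.00000000e+00]])}
```

View pics/side0.png

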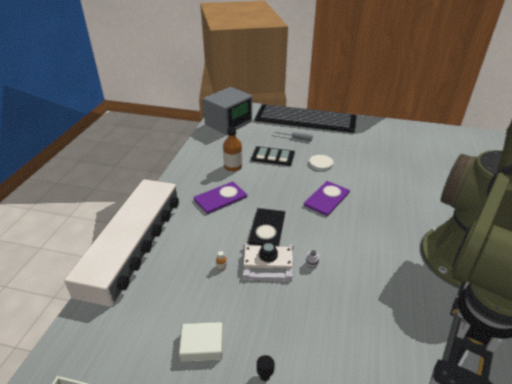

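View pics/top0.png

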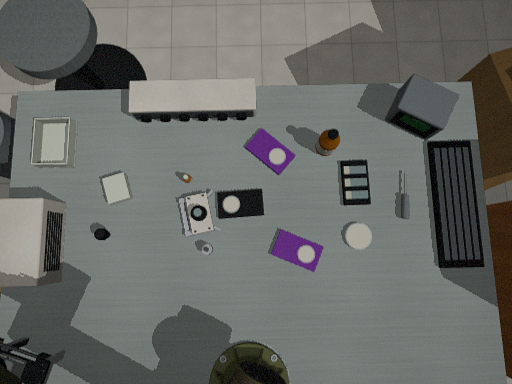

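View pics/wrist0.png

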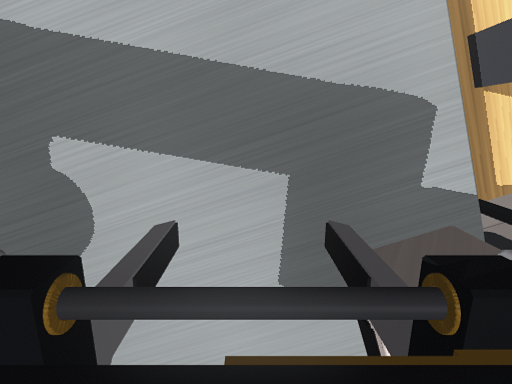

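The side view shows the white bridge at (268,260), with the black one-dish carrier just before it at (267,228). In the top view the bridge is at (196,213) and the carrier at (240,203), with its dish end facing the bridge, so the push runs roughly along world +y. Next I'll enlarge both views.

```bash
python3 - <<'E'
import pickle,cv2
for n,(x0,y0,w,h,s) in {"top":(170,170,110,80,7),"side":(225,195,90,90,6)}.items():
    im=pickle.load(open(n+"0.pkl","rb"))["pixels"][:,:,::-1]
    c=cv2.resize(im[y0:y0+h,x0:x0+w],None,fx=s,fy=s,interpolation=cv2.INTER_CUBIC)
    for i in range(0,w,10): cv2.putText(c,str(x0+i),(i*s,8),0,.35,(0,0,255),1); cv2.line(c,(i*s,10),(i*s,14),(0,0,255))
    for i in range(0,h,10): cv2.putText(c,str(y0+i),(0,i*s+4),0,.35,(0,0,255),1)
    cv2.imwrite(f"pics/{n}0c.png",c)
E
```

```text
(no output)
```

View pics/top0c.png

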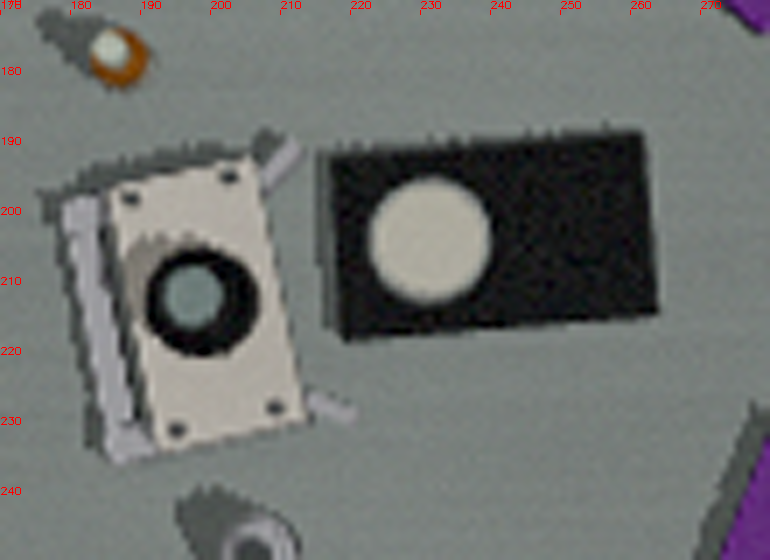

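View pics/side0c.png

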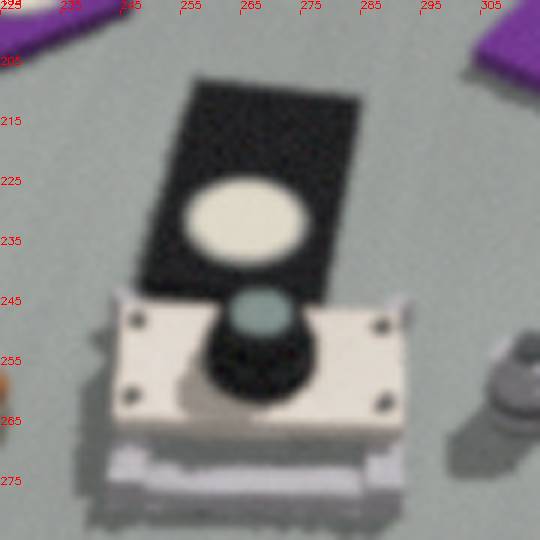

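```bash
cat > h.py <<'E'
import numpy as np,pickle
from scipy.optimize import least_squares
def bp(c,uv,z):
    K,R,t=c["intrinsics"],c["R"],c["t"]
    d=R.T@(np.linalg.inv(K)@np.array([uv[0],uv[1],1.])); o=-R.T@t
    return (o+d*(z-o[2])/d[2])
def proj(c,X):
    p=c["K"] if 0 else c["intrinsics"]@(c["R"]@X+c["t"]); return p[:2]/p[2]
def fit(obs,x0):
    # obs: (cam, uv, local xyz)
    def f(p):
        c,s=np.cos(p[2]),np.sin(p[2]);r=[]
        for cam,uv,L in obs:
            X=np.array([p[0]+c*L[0]-s*L[1],p[1]+s*L[0]+c*L[1],L[2]])
            r+=list(proj(cam,X)-uv)
        return np.array(r)
    s=least_squares(f,x0); return s.x,s.fun.reshape(-1,2)
def w2b(br,X):
    c,s=np.cos(br[2]),np.sin(br[2]); d=np.array(X[:2])-br[:2]; return np.array([c*d[0]+s*d[1],-s*d[0]+c*d[1]])
E
cat > m0.py <<'E'
from h import *
T=pickle.load(open("top0.pkl","rb"));S=pickle.load(open("side0.pkl","rb"))
t=lambda x,y:np.array([170+(x+.5)/7-.5,170+(y+.5)/7-.5])
s=lambda x,y:np.array([225+(x+.5)/6-.5,195+(y+.5)/6-.5])
# bridge local: x along slide, y left. slide=+y world => left = -x world (image down in top)
P=[(135,63),(135,-63),(65,-63),(65,63)]
P=[(a/1e3,b/1e3,.031) for a,b in P]
tb=[t(158,450),t(107,188),t(252,155),t(305,420)]
sb=[s(403,425),s(113,417),s(115,302),s(405,310)]
bT=[(T,u,L) for u,L in zip(tb,P)];bS=[(S,u,L) for u,L in zip(sb,P)]
C=[(75,44),(75,-44),(-75,-44),(-75,44)];C=[(a/1e3,b/1e3,.014) for a,b in C]
tc=[t(342,340),t(332,153),t(643,132),t(660,315)]
sc=[s(361,98),s(197,79)]
cT=[(T,u,L) for u,L in zip(tc,C)]+[(T,t(430,240),(.03,0,.016))]
cS=[(S,sc[0],C[3]),(S,sc[1],C[2]),(S,s(246,221),(.03,0,.016))]
for nm,a,b in (("bridge",bT,bS),("carrier",cT,cS)):
    for k,o in (("T",a),("S",b),("TS",a+b)):
        x,r=fit(o,[.4,0,1.6]);print(nm,k,x[:2].round(4),np.degrees(x[2]).round(2),"res",np.abs(r).max().round(2))
        if k=="TS":
            if nm=="bridge":br=x
            else:
                print("carrier in bridge",w2b(br,x).round(4),np.degrees(x[2]-br[2]).round(2))
for n,u,z in (("vial T",(186.5,177.5),.052),("obj T",(207,249),.046)): X=bp(T,u,z);print(n,X.round(3),w2b(br,X))
E
python3 m0.py
```

```text
bridge T [0.5531 0.0533] 101.19 res 0.31
bridge S [0.5522 0.0551] 101.55 res 0.95
bridge TS [0.5525 0.054 ] 101.37 res 1.04
carrier T [0.5642 0.018 ] 93.05 res 0.36
carrier S [0.5623 0.0214] 93.31 res 0.52
carrier TS [0.5636 0.0188] 92.97 res 0.92
carrier in bridge [-0.0367 -0.0039] -8.4
vial T [0.647 0.188 0.052] [ 0.11296334 -0.11871968]
obj T [0.417 0.123 0.046] [0.09424168 0.11927898]
```

```bash
cat >> h.py <<'E'
from scipy.spatial.transform import Rotation as Ro
def tool(o): return Ro.from_euler('xyz',o["eef_rot"]).as_matrix()
def delta(o,tgt,yawdeg):
    R=tool(o); d=R.T@(np.array(tgt)-o["ee_pos"])*1e3
    Rt=Ro.from_euler('xyz',[-np.pi/2,0,np.radians(yawdeg)]).as_matrix()
    return d.round(2),np.degrees(Ro.from_matrix(R.T@Rt).as_rotvec()).round(2), (Rt.T@(np.array(tgt)-o["ee_pos"])*1e3).round(2)
E
python3 - <<'E'
from h import *
from station import get_obs
T=pickle.load(open("top0.pkl","rb"))
for n,u,z in (("purpleA",(280,174),.014),("purpleA2",(246,151),.014),("purpleB",(276,230),.014),("purpleB",(269,251),.014),("reag",(332,133),.15)): print(n,bp(T,u,z).round(3))
print(delta(get_obs(),[.5686,-.076,.10],-87))
E
```

```text
purpleA [ 0.659 -0.117  0.014]
purpleA2 [ 0.741 -0.004  0.014]
purpleB [ 0.473 -0.098  0.014]
purpleB [ 0.406 -0.073  0.014]
reag [ 0.753 -0.267  0.15 ]
(array([ 563.37,  105.39, -441.39]), array([5.00e-02, 6.85e+01, 3.00e-02]), array([617.21, 105.03, 362.41]))
```

Request:
step_arm(targets=[[0,0,0,0,9.8,0],[0,0,0,0,9.8,0],[0,0,0,0,9.8,0],[0,0,0,0,9.8,0],[0,0,0,0,9.8,0],[0,0,0,0,9.8,0],[0,0,0,0,9.7,0]], gripper=0.28)

```text
time_s: 1.02
ee_pos: [0.1744, 0.5215, 0.2052]
eef_rot: [-1.571, -0.0, -1.524]
force: [0.1, 0.4, 0.5]
grip_width: 0.06
```

Request:
step_arm(targets=[[44,0,26,0,0,0],[44,0,26,0,0,0],[44,0,26,0,0,0],[44,0,26,0,0,0],[44,0,26,0,0,0],[44,0,26,0,0,0],[44,0,26,0,0,0],[44,0,26,0,0,0],[44,0,26,0,0,0],[44,0,26,0,0,0],[44,0,26,0,0,0],[44,0,26,0,0,0]])

```text
time_s: 2.52
ee_pos: [0.5144, 0.0091, 0.2054]
eef_rot: [-1.571, 0.0, -1.518]
force: [0.5, 1.3, 0.1]
grip_width: 0.0599
```

```bash
python3 - <<'E'
from h import *
from station import get_obs
o=get_obs();print(o["ee_pos"],o["eef_rot"],o["grip_width"],o["time_s"],o["force"]);print(delta(o,[.5686,-.076,.06],-87))
E
```

```text
[0.51438837 0.00905974 0.20535223] [-1.57090541e+00  4.74930369e-05 -1.51846223e+00] 0.05987406291408385 2.525 [0.47643592 1.30333339 0.12684147]
(array([ 87.79, 145.34,  49.7 ]), array([ 0.01, -0.  , -0.  ]), array([ 87.78, 145.35,  49.69]))
```

Gripper width is 60 mm as I wanted. Next I'll move behind the carrier, lower partway and take another look.

Request:
step_arm(targets=[[44,0,25,0,0,0],[44,0,25,0,0,0],[0,40,0,0,0,0],[0,40,0,0,0,0],[0,35,0,0,0,0],[0,0,0,0,0,0]])

```text
time_s: 3.28
ee_pos: [0.5669, -0.0743, 0.0882]
eef_rot: [-1.576, 0.001, -1.518]
force: [-0.4, 0.4, 0.3]
grip_width: 0.0605
```

```bash
python3 - <<'E'
from h import *
from station import get_obs,camera
import cv2
o=get_obs();print(o["ee_pos"],o["eef_rot"]);print(delta(o,[.5686,-.076,.006],-87))
for n in ["wrist","top"]:
    c=camera(n);pickle.dump(c,open(n+"1.pkl","wb"));im=c["pixels"][:,:,::-1]
    if n=="top": im=cv2.resize(im[160:260,170:310],None,fx=5,fy=5,interpolation=cv2.INTER_CUBIC)
    cv2.imwrite(f"pics/{n}1.png",im)
E
```

```text
[ 0.56690486 -0.07433731  0.08823971] [-1.57556626e+00  1.20617532e-03 -1.51838098e+00]
(array([ 1.85, 82.23,  2.  ]), array([ 0.27,  0.  , -0.07]), array([ 1.75, 82.24,  1.61]))
```

View pics/wrist1.png

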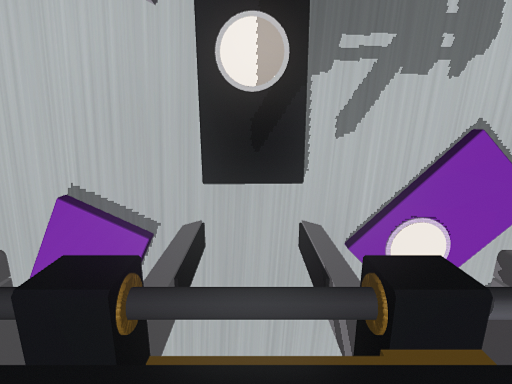

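View pics/top1.png

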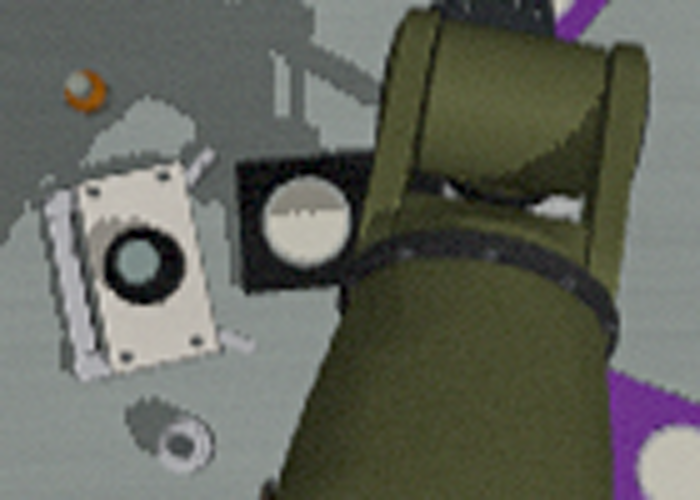

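The wrist view shows the carrier's rear edge at (202..304, 183), centred on the fingers and parallel to them, with room on both sides. I'll lower to about 6 mm and check again.

Request:
step_arm(targets=[[0,25,1,0,0,0],[0,25,0.5,0,0,0],[0,20,0,0,0,0],[0,11,0,0,0,0],[0,0,0,0,0,0],[0,0,0,0,0,0]])

```text
time_s: 4.12
ee_pos: [0.5704, -0.0747, 0.0107]
eef_rot: [-1.569, -0.0, -1.518]
force: [-0.8, 0.3, 0.5]
grip_width: 0.06
```

```bash
cat > w.py <<'E'
import sys
from h import *
from station import get_obs,camera
import cv2
k=sys.argv[1]
o=get_obs();print(o["ee_pos"],o["eef_rot"],o["force"],o["time_s"])
pickle.dump(o,open(f"o{k}.pkl","wb"))
for n in sys.argv[2:]:
    c=camera(n);pickle.dump(c,open(f"{n}{k}.pkl","wb"));im=c["pixels"][:,:,::-1]
    if n=="top": im=cv2.resize(im[165:245,170:270],None,fx=7,fy=7,interpolation=cv2.INTER_CUBIC)
    if n=="side": im=cv2.resize(im[185:285,215:325],None,fx=6,fy=6,interpolation=cv2.INTER_CUBIC)
    cv2.imwrite(f"pics/{n}{k}.png",im)
E
python3 w.py 2 wrist
```

```text
[ 0.57041272 -0.07465542  0.01066363] [-1.56915749e+00 -4.00158271e-04 -1.51838299e+00] [-0.801234    0.30339936  0.47818895] 4.125
```

View pics/wrist2.png

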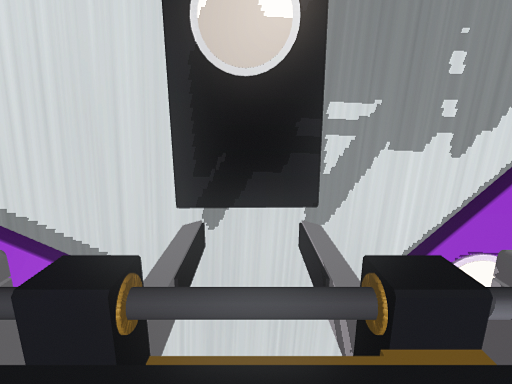

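```bash
cat >> h.py <<'E'
def wcam(c,o):
    M=np.eye(4);M[:3,:3]=tool(o);M[:3,3]=o["ee_pos"]
    W=np.linalg.inv(M@c["tool_from_camera"]); return dict(intrinsics=c["intrinsics"],R=W[:3,:3],t=W[:3,3])
BR=np.array([.5528,.0536,np.radians(101.3)])
def rep(o,rl,rr,c):
    "rear left/right corner pixels (image left = carrier left)"
    W=wcam(c,o); a,b=bp(W,rl,.014),bp(W,rr,.014)
    m=(a+b)/2; d=b-a; yaw=np.arctan2(d[1],d[0])+np.pi/2
    print("width",np.linalg.norm(d)*1e3,"rear mid",m[:2].round(4),"yaw",np.degrees(yaw).round(2))
    cen=m[:2]+.075*np.array([np.cos(yaw),np.sin(yaw)]);print("centre",cen.round(4),"bridge: centre",(w2b(BR,cen)*1e3).round(1),"rear",(w2b(BR,m)*1e3).round(1),"yaw err",np.degrees(yaw-BR[2]).round(2))
    R=tool(o); print("rear mid in tool mm",(R.T@(m-o["ee_pos"])*1e3).round(1),"tool TCP in bridge",(w2b(BR,o["ee_pos"])*1e3).round(1),"tool yaw rel bridge",np.degrees(o["eef_rot"][2]+np.pi-BR[2]).round(2))
E
python3 - <<'E'
from h import *
o=pickle.load(open("o2.pkl","rb"));c=pickle.load(open("wrist2.pkl","rb"))
rep(o,(177,208),(318.5,207.5),c)
E
```

```text
width 87.15163922465831 rear mid [ 0.5672 -0.0573] yaw 93.21
centre [0.563  0.0176] bridge: centre [-37.3  -2.9] rear [-111.6    7.6] yaw err -8.09
rear mid in tool mm [-17.5  -3.3  -2.3] tool TCP in bridge [-129.2    7.9] tool yaw rel bridge -8.3
```

Request:
step_arm(targets=[[0,5,-2,0,0,0],[-4,0,0,0,0,0],[-4,0,0,0,0,0],[-3,0,0,0,0,0],[-3,0,0,0,0,0],[-3,0,0,0,0,0],[-3,0,0,0,0,0],[0,0,0,0,0,0],[0,0,0,0,0,0]])

```text
time_s: 5.3
ee_pos: [0.5667, -0.0544, 0.0044]
eef_rot: [-1.571, 0.0, -1.518]
force: [0.5, 0.1, 0.6]
grip_width: 0.0599
```

```bash
python3 w.py 3 wrist top
```

```text
[ 0.56667875 -0.05441548  0.00443417] [-1.57089021e+00  3.39391626e-04 -1.51829855e+00] [0.53507631 0.06744131 0.61835185] 5.3
```

View pics/wrist3.png

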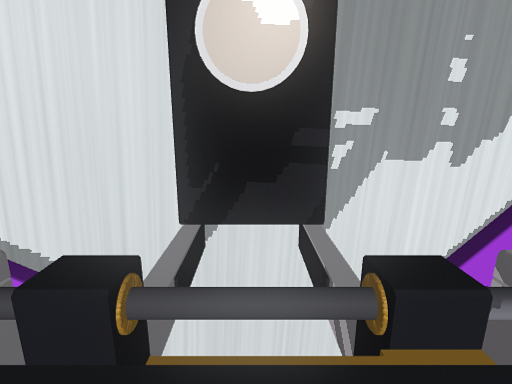

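View pics/top3.png

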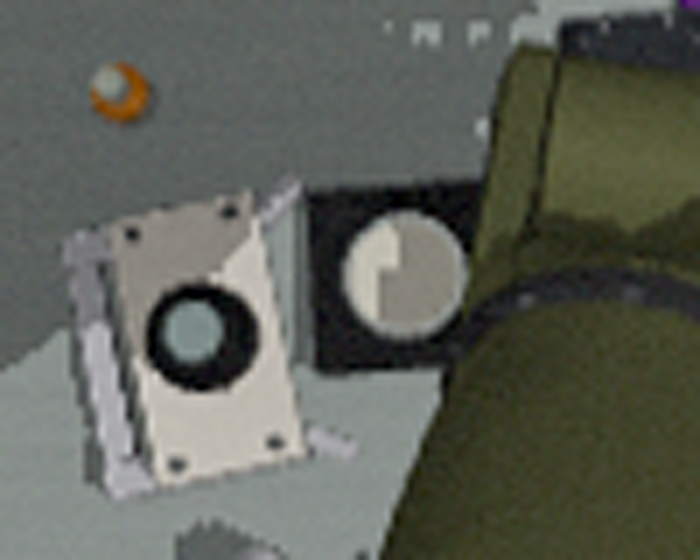

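```bash
python3 - <<'E'
from h import *
o=pickle.load(open("o3.pkl","rb"));c=pickle.load(open("wrist3.pkl","rb"))
rep(o,(179.5,224),(325,223.5),c)
T=pickle.load(open("top3.pkl","rb"))
t=lambda x,y:np.array([170+(x+.5)/7-.5,165+(y+.5)/7-.5])
a,b,d=bp(T,t(305,190),.014),bp(T,t(318,375),.014),bp(T,t(405,274),.016)
for X in(a,b,d):print((w2b(BR,X)*1e3).round(1))
E
```

```text
width 87.6317827291543 rear mid [ 0.5666 -0.0452] yaw 93.24
centre [0.5624 0.0297] bridge: centre [-25.3  -4.7] rear [-99.6   5.8] yaw err -8.06
rear mid in tool mm [-9.2 -9.6  0.4] tool TCP in bridge [-108.6    7.6] tool yaw rel bridge -8.29
[ 42.5 -61. ]
[54.  26.4]
[  4.3 -11.1]
```

Request:
step_arm(targets=[[-2.5,0,0,0,-1,0],[-2.5,0,0,0,-1,0],[-2.5,0,0,0,-1,0],[-2.5,0,0,0,-1.1,0],[-2.5,0,0,0,-1.1,0],[-2.5,0,0,0,-1.1,0],[-2.5,0,0,0,-1,0],[-2.5,0,0,0,-1,0],[0,0,0,0,0,0],[0,0,0,0,0,0]])

```text
time_s: 6.65
ee_pos: [0.5643, -0.0346, 0.0044]
eef_rot: [-1.571, 0.0, -1.374]
force: [-0.3, 0.2, 0.5]
grip_width: 0.0598
```

```bash
python3 w.py 4 wrist top
```

```text
[ 0.56429714 -0.0345944   0.00444042] [-1.57104684e+00  3.30684830e-04 -1.37351852e+00] [-0.2856486   0.21583496  0.47084016] 6.65
```

View pics/wrist4.png

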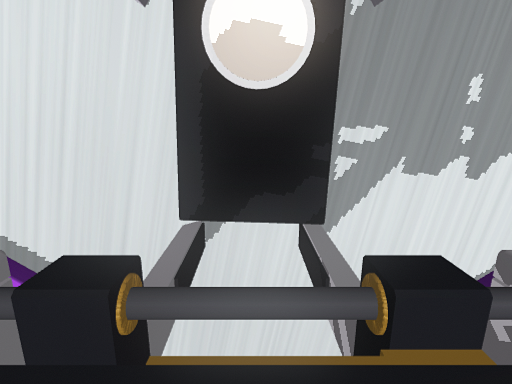

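View pics/top4.png

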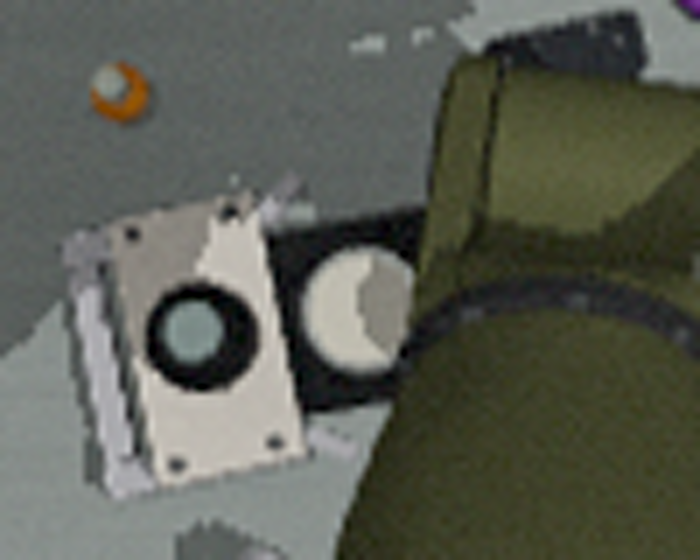

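```bash
python3 - <<'E'
from h import *
o=pickle.load(open("o4.pkl","rb"));c=pickle.load(open("wrist4.pkl","rb"))
rep(o,(180,219.5),(325,222.5),c)
W=wcam(c,o)
print("dish wrist",w2b(BR,bp(W,(258,27),.016)))
T=pickle.load(open("top4.pkl","rb"))
t=lambda x,y:np.array([170+(x+.5)/7-.5,165+(y+.5)/7-.5])
print("dish",(w2b(BR,bp(T,t(366,310),.016))*1e3).round(1))
print("edges top",[(w2b(BR,bp(T,t(x,y),.014))*1e3).round(1) for x,y in((275,236),(420,210),(310,411),(395,400))])
print("leadin ends",[(w2b(BR,bp(T,t(x,y),.019))*1e3).round(1) for x,y in((295,180),(352,445))])
E
```

```text
width 87.15263175620116 rear mid [ 0.5626 -0.0237] yaw 100.08
centre [0.5495 0.0501] bridge: centre [-2.7  3.9] rear [-77.7   5.5] yaw err -1.22
rear mid in tool mm [-11.   -9.6   0.5] tool TCP in bridge [-88.7   6. ] tool yaw rel bridge 0.0
dish wrist [0.02700304 0.00291781]
dish [25.6  1.6]
edges top [array([ 60.7, -42.5]), array([ -8.8, -39.7]), array([61. , 42.1]), array([21.1, 45.7])]
leadin ends [array([ 45.7, -65.8]), array([44.5, 62.3])]
```

Request:
step_arm(targets=[[-3,0,0.5,0,0,0],[-3,0,0.5,0,0,0],[-3,0,0.5,0,0,0],[-3,0,0.5,0,0,0],[-3,0,0.5,0,0,0],[-3,0,0.5,0,0,0],[-3,0,0.5,0,0,0],[-3,0,0.5,0,0,0]])

```text
time_s: 7.75
ee_pos: [0.5636, -0.0103, 0.0045]
eef_rot: [-1.571, 0.0, -1.374]
force: [-0.0, -3.1, -1.6]
grip_width: 0.0602
```

```bash
python3 w.py 5 wrist top
```

```text
[ 0.56361127 -0.01028167  0.00445426] [-1.57080817e+00  8.15109063e-06 -1.37350606e+00] [-0.04936515 -3.13861954 -1.63294385] 7.75
```

View pics/wrist5.png

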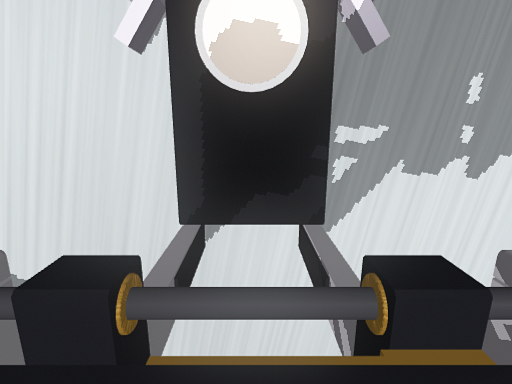

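View pics/top5.png

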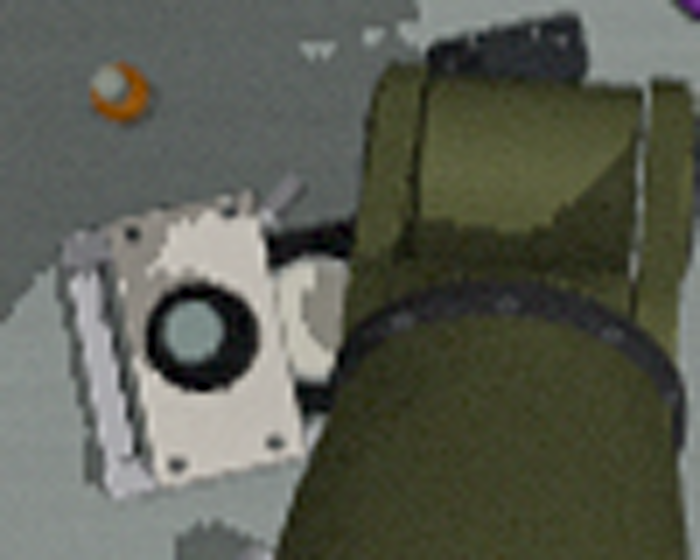

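```bash
python3 - <<'E'
from h import *
o=pickle.load(open("o5.pkl","rb"));c=pickle.load(open("wrist5.pkl","rb"))
rep(o,(180,224),(325,223.5),c)
W=wcam(c,o);f=lambda u,z:(w2b(BR,bp(W,u,z))*1e3).round(1)
print("dish",f((251,27),.016))
print("leadin top ends L",f((114,39),.019),f((131,48),.019),"R",f((389,40),.019),f((365,51),.019))
print("edges",f((166,5),.014),f((336,5),.014))
import cv2
cv2.imwrite("pics/w5c.png",cv2.resize(c["pixels"][:70,90:410,::-1],None,fx=2.5,fy=4,interpolation=cv2.INTER_CUBIC))
E
```

```text
width 87.33946935185219 rear mid [ 0.5622 -0.0011] yaw 101.53
centre [0.5472 0.0724] bridge: centre [19.5  1.8] rear [-55.5   1.5] yaw err 0.23
rear mid in tool mm [-9.3 -9.5  0.4] tool TCP in bridge [-64.8   1.9] tool yaw rel bridge 0.0
dish [51.   2.4]
leadin top ends L [44.6 71.6] [40.5 63.4] R [ 44.2 -67.4] [ 39.1 -55.7]
edges [61.6 45.6] [ 61.7 -40.8]
```

View pics/w5c.png

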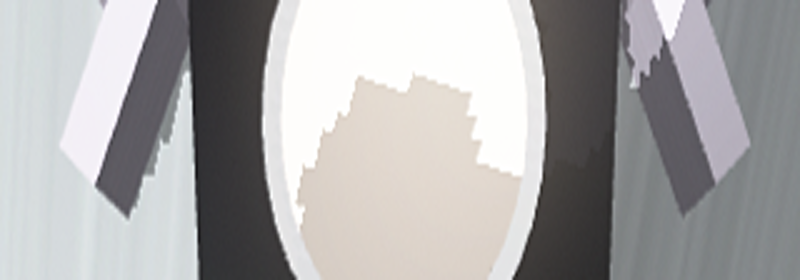

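The carrier is square (0.2°) and within about 2 mm of the centreline, entering the channel. I'll keep pushing straight.

Request:
step_arm(targets=[[-3,0,0.2,0,0,0],[-3,0,0.2,0,0,0],[-3,0,0.2,0,0,0],[-3,0,0.2,0,0,0],[-3,0,0.2,0,0,0],[-3,0,0,0,0,0],[-3,0,0,0,0,0],[-3,0,0,0,0,0]])

```text
time_s: 8.85
ee_pos: [0.5599, 0.0134, 0.0045]
eef_rot: [-1.571, -0.0, -1.373]
force: [-0.5, -3.6, 0.0]
grip_width: 0.0601
```

```bash
python3 w.py 6 wrist
```

```text
[0.55988507 0.01344458 0.00447407] [-1.57073988e+00 -9.84119801e-06 -1.37347990e+00] [-0.49111762 -3.58065624  0.03051674] 8.85
```

View pics/wrist6.png

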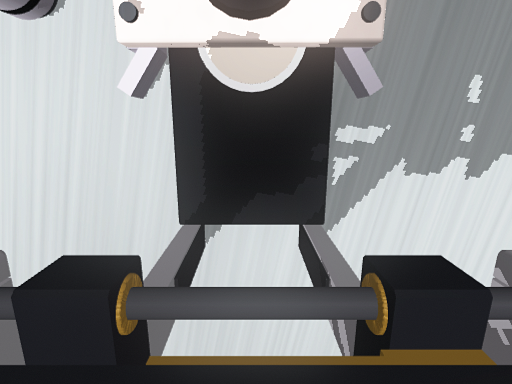

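Under the plate, centred, with 3.6 N of pushing force. About 27 mm remains.

Request:
step_arm(targets=[[-3,0,0,0,0,0],[-3,0,0,0,0,0],[-3,0,0,0,0,0],[-3,0,0,0,0,0],[-3,0,0,0,0,0],[-3,0,0,0,0,0],[-2,0,0,0,0,0],[-2,0,0,0,0,0]])

```text
time_s: 9.9
ee_pos: [0.5556, 0.0349, 0.0045]
eef_rot: [-1.571, -0.0, -1.373]
force: [-0.8, -4.0, 0.8]
grip_width: 0.0603
```

Request:
step_arm(targets=[[-1,0,0,0,0,0],[-1,0,0,0,0,0],[-1,0,0,0,0,0]])

```text
time_s: 10.28
ee_pos: [0.555, 0.0378, 0.0045]
eef_rot: [-1.571, -0.0, -1.374]
force: [0.8, -3.4, -0.3]
grip_width: 0.0599
```

```bash
python3 w.py 7 wrist
```

```text
[0.55502753 0.03777913 0.00448536] [-1.57070819e+00 -1.02804076e-05 -1.37356843e+00] [ 0.78390175 -3.36996751 -0.25960796] 10.275
```

View pics/wrist7.png

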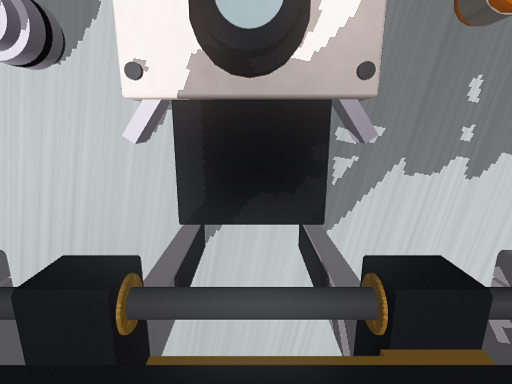

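Request:
step_arm(targets=[[-1,0,0,0,0,0],[0,0,0,0,0,0]])

```text
time_s: 10.58
ee_pos: [0.5548, 0.0389, 0.0045]
eef_rot: [-1.571, 0.0, -1.373]
force: [0.5, -3.7, 1.0]
grip_width: 0.0597
```

Request:
step_arm(targets=[[-1,0,0,0,0,0],[0,0,0,0,0,0]])

```text
time_s: 10.82
ee_pos: [0.5547, 0.0396, 0.0045]
eef_rot: [-1.571, -0.0, -1.373]
force: [1.0, -5.0, 1.0]
grip_width: 0.0602
```

Request:
step_arm(targets=[[-1,0,0,0,0,0],[0,0,0,0,0,0]])

```text
time_s: 11.08
ee_pos: [0.5548, 0.0398, 0.0045]
eef_rot: [-1.57, -0.002, -1.373]
force: [3.6, -12.0, -0.9]
grip_width: 0.0604
```

Force is rising and the TCP has stalled, so the stop is reached. A little more to seat it square.

Request:
step_arm(targets=[[-1,0,0,0,0,0],[0,0,0,0,0,0]])

```text
time_s: 11.32
ee_pos: [0.5548, 0.0399, 0.0045]
eef_rot: [-1.57, -0.003, -1.373]
force: [4.8, -18.2, -1.0]
grip_width: 0.0604
```

Request:
step_arm(targets=[[-0.7,0,0,0,0,0],[0,0,0,0,0,0],[0,0,0,0,0,0]])

```text
time_s: 11.7
ee_pos: [0.5548, 0.04, 0.0046]
eef_rot: [-1.57, -0.004, -1.374]
force: [5.1, -23.7, -1.9]
grip_width: 0.0603
```

```bash
python3 w.py 8 wrist; python3 - <<'E'
from h import *
import cv2
o=pickle.load(open("o8.pkl","rb"));print(w2b(BR,o["ee_pos"]))
c=pickle.load(open("wrist8.pkl","rb"))
cv2.imwrite("pics/w8c.png",cv2.resize(c["pixels"][80:240,150:360,::-1],None,fx=3.5,fy=3.5,interpolation=cv2.INTER_CUBIC))
E
```

```text
[0.55479869 0.03996859 0.0045652 ] [-1.56995543 -0.00359582 -1.37351386] [  5.14288058 -23.68433562  -1.89475481] 11.7
[-0.01375879  0.00071107]
```

View pics/w8c.png

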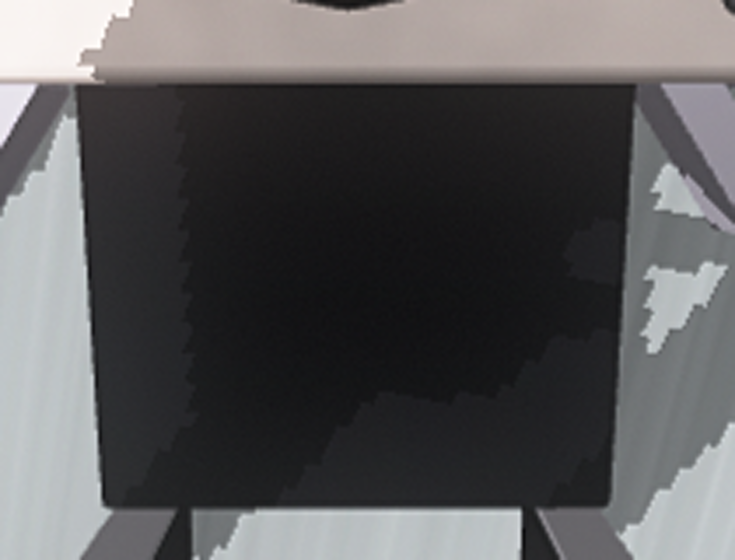

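Request:
step_arm(targets=[[4,0,0,0,0,0],[8,0,0,0,0,0],[16,0,0,0,0,0],[10,-10,0,0,0,0],[0,-40,0,0,0,0],[0,-50,0,0,0,0],[0,-50,0,0,0,0],[0,-40,0,0,0,0],[0,0,0,0,0,0]])

```text
time_s: 12.88
ee_pos: [0.5627, 0.0046, 0.1982]
eef_rot: [-1.565, -0.001, -1.374]
force: [-0.1, -1.2, -0.5]
grip_width: 0.0604
```

Request:
step_arm(targets=[[30,0,-20,0,0,0],[50,0,-20,0,0,0],[50,0,-20,0,0,0],[50,0,-20,0,0,0],[50,0,-20,0,0,0],[50,0,0,0,0,0],[50,0,0,0,0,0],[30,0,0,0,0,0],[0,0,0,0,0,0],[0,0,0,0,0,0]])

```text
time_s: 14.12
ee_pos: [0.5337, -0.3669, 0.1938]
eef_rot: [-1.571, 0.001, -1.373]
force: [-0.6, -0.5, 0.3]
grip_width: 0.06
```

```bash
python3 w.py 9 top side
```

```text
[ 0.53373333 -0.36687916  0.19380452] [-1.57148404e+00  1.03047942e-03 -1.37338004e+00] [-0.62769904 -0.54344653  0.33500508] 14.125
```

View pics/top9.png

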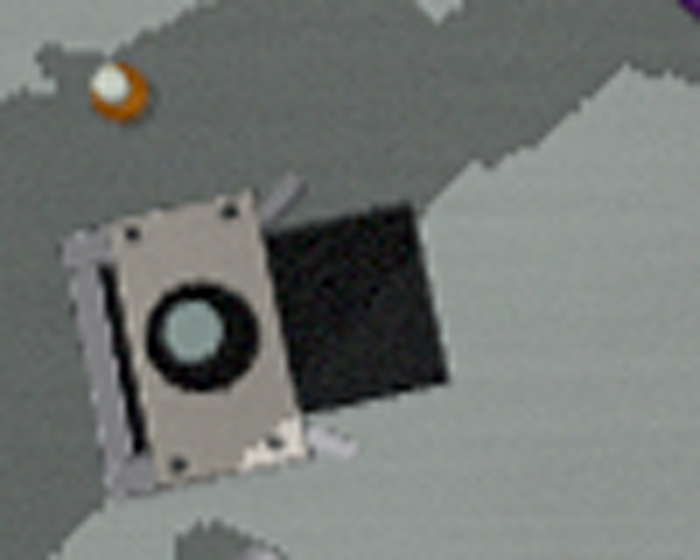

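View pics/side9.png

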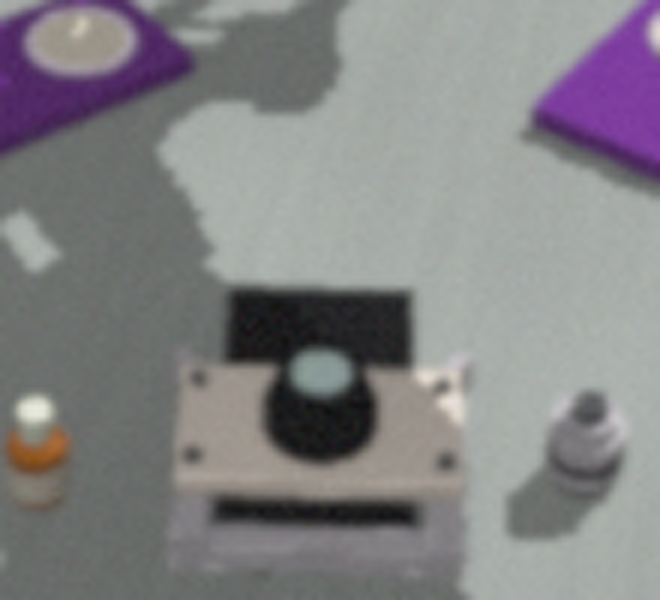

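```bash
python3 - <<'E'
from h import *
T=pickle.load(open("top9.pkl","rb"));S=pickle.load(open("side9.pkl","rb"))
t=lambda x,y:np.array([170+(x+.5)/7-.5,165+(y+.5)/7-.5]); s=lambda x,y:np.array([215+(x+.5)/6-.5,185+(y+.5)/6-.5])
P=[(135,63),(135,-63),(65,-63),(65,63)];P=[(a/1e3,b/1e3,.031) for a,b in P]
b,r=fit([(T,u,L) for u,L in zip([t(158,485),t(107,224),t(252,191),t(305,456)],P)],[.55,.05,1.7])
for n,c,rr,rl in(("T",T,t(414,205),t(448,381)),("S",S,s(231,290),s(411,292))):
    A,B=bp(c,rr,.014),bp(c,rl,.014)
    br=b if n=="T" else np.array([.5522,.0551,np.radians(101.5)])
    print(n,(w2b(br,A)*1e3).round(1),(w2b(br,B)*1e3).round(1))
print("front/stop L,R",[(w2b(b,bp(T,t(x,y),.014))*1e3).round(1) for x,y in((135,455),(100,266))])
E
```

```text
T [ -6.1 -42.9] [-4.7 42.2]
S [ -1.  -43.1] [-3.  42.9]
front/stop L,R [array([145.1,  44.6]), array([144.7, -46.4])]
```

```bash
python3 - <<'E'
from station import job
print(job.hand_in())
E
```

```text
the job is handed in; nothing more can be done
None
```

I pushed the single-dish carrier under the bridge with two lowered fingers and seated it against the stop. The hand then backed off, lifted clear and moved away, and I handed the job in at about 14 s.

- **Seating:** at the end the tool stopped advancing while the push force rose to about 24 N. With the hand away, the top view put the carrier's front edge at bridge x ≈ 145 mm, where the stop is.
- **Rear edge:** the top view puts its corners at x = −6.1 and −4.7 mm, where −5 is home, and at y ≈ ±43 mm. That is centred and square to within about 1°, roughly the measuring noise.
- **Disagreement:** the coarser side view puts the rear corners at x = −1 and −3 mm. I put that down to its own reading and calibration error, because a carrier against the stop cannot sit that far forward.
- **Bystanders:** the vial, the objective and the visible parts of the purple carriers showed no movement in the final close-up pictures. I did not re-check the items further away, which the arm never came near.

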